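# Put the turner and the pastry brush away in their trays

### The arm

A 6-joint arm with a two-finger parallel gripper is mounted at the origin on the work surface. World frame = base frame: x ahead of the robot, y to its left, z up, the work surface at z = 0. Lengths are in mm, angles in rad, forces in N, time in s.
With the tool pointing down it reaches from about 375 to 975 mm from the base axis. Payload 3.8 kg.
Tool frame: the origin (TCP) lies at the very end of the fingers, on their centre line; the grasp point (between the pads) lies 19 mm behind it; y points along the fingers, x is the direction in which the jaws open and shut, and the axes are right-handed (so a half turn about y gives the same grasp; the last joint's range is limited). The gripper opens to 88 mm and grips with 3 to 60 N. Pads are 18 mm wide; open, the fingers measure 123 mm over their backs; the gripper's body (75 mm by 187 mm) begins 45 mm behind the grasp point.
Start: joints at [-1.227, 0.264, 1.604, -0, 1.274, -0.037], TCP at [250.867, -626.645, 238.706] pointing down, gripper open.
Joint ranges: [-2.63, 2.63], [-0.94, 2.18], [0.31, 2.57], [-1.31, 4.45], [0, 2.66], [-2.55, 2.55]. Speed limits (rad/s): [2.57, 2.57, 3.14, 3.14, 3.14, 3.14].

### API

Orientations are given as a rotation vector (axis times angle).
In Python, from workcell import robot gives the robot as it stands.
- The arm moves only by the shell command python3 -m pendant 'ROWS' [FORCE]. ROWS is text: rows parted by semicolons, each of 7 numbers parted by spaces: the shift along the world's x, y, z in mm, then the turn, a rotation vector about the world's x, y, z in degrees, then the opening, from -1 (shut) to 1 (fully open), so that 0 is half open. A call has 1 to 10 rows; each row shifts and turns the commanded pose from where the row before left it; what a row does not reach is not made up. A row lasts 1/12 s, in which the tool goes at most 41.7 mm and 7.16 degrees, less where a joint would pass 70% of its speed; a pose out of reach is approached as far as the arm can. A call is refused whole if a number of a shift passes 41.7 or a number of a turn 7.16, either way. A call with a gripper value outside its range is refused whole. The fingers move at their own pace and stop on an object; FORCE is the grip in N (left out, the last holds). Time passes only in rows, so rows that do not move let the fingers close. It gives the time, the measured TCP pose, the force and the opening at its end, in the units of the state.
- robot.read_state(): the state, without advancing time (a new reading comes with each control period).
- robot.snapshot(name): name is "scene" or "side" or "wrist"; returns (picture, depth): 384x512x3 uint8, red, green, blue; 384x512 float32, mm along the optical axis (not along the pixel's ray), 0 where there is no reading.
- robot.calibration(name): a dict with "mtx" (3x3 intrinsics, pixels), "R" (3x3) and "t" (3): a world point X has camera coordinates R X + t. Camera axes: x right, y down, z forward; pixel columns grow to the right and rows downward; lengths in mm; the calibration is good to about 2 mm. A picture is of the moment at which its call begins: read the wrist's pose just before it. calibration takes no time and is no camera call; for the wrist camera it gives the pose at the moment of the call.
- robot.finish_job(): hands the job in, once; it reports no verdict.
The state is a dict: "clock": time; "joint_positions": joint angles; "joint_velocities": joint speeds; "effort": joint torques, N m; "position": TCP position; "eef_rot": TCP orientation; "force": force on the tool from outside, world axes, zero at the start; "torque": the same for the moment, N m; "finger_gap": opening from 0.0 (shut) to 1.0 (fully open).
Only numpy, scipy, OpenCV 4.12 (cv2) and the standard library are available. Lean on these libraries where they do the work, as an engineer would, in place of code of your own. Each camera call takes 0.05 s, during which the arm holds its last target. There are 200 camera calls.

### The job

Put the turner and the pastry brush away: lay the turner in the wide white tray and the brush in the narrow one, each flat on the tray's floor along its length, with its handle in the narrower channel at the tray's open end and its head in the wider part. Set them down rather than dropping them, and do not disturb the tub, the ramekin and the measuring cup.

Things in the scene. Friction and masses are not known exactly. Their poses are not given: they have to be found in the camera images.
- turner: loose black turner (spatula), 195 mm long, 0.1-0.2 kg lying flat on the bench. Origin: mid-length, underside; x points from handle to blade, z up. Handle: bar 22 mm wide, 18 mm high, from x = -97 to -3 mm. Neck: steel, 14 mm wide, 8 mm high, up to the blade. Blade: 84 mm wide, 4 mm thick, from x = 17 to 97 mm. All undersides at z = 0.
- turner_grip (a point): the point to grip the turner, on its handle near its centre of mass: at x = -20 mm, 9 mm above its underside; the 22 mm width runs along y; same axes as the turner.
- turner_tip (a point): middle of the turner's blade edge, at x = 97 mm from its origin, 2 mm above its underside.
- brush: loose flat pastry brush, 180 mm long, 0.07-0.14 kg lying flat on the bench. Origin: mid-length, underside; x points from handle to bristles, z up. Wooden handle: 22 mm wide, 16 mm high, from x = -90 to 10 mm. Steel ferrule: 46 mm wide, 16 mm high, x = 10 to 40 mm. Pale stiff bristles: 42 mm wide, 12 mm high, x = 40 to 90 mm. All undersides at z = 0.
- brush_grip (a point): the point to grip the brush, on its handle near its centre of mass: at x = -16 mm, 8 mm above its underside; the 22 mm width runs along y; same axes as the brush.
- brush_tip (a point): middle of the bristles' end, at x = 90 mm from its origin, 6 mm above its underside.
- wide_tray: white tray, grey floor, fixed on the pan: 234 x 120 mm outside, walls and floor 4 mm thick, rim 22 mm high. The compartment is 112 mm wide from x = -60 to 113 mm (closed end); from x = -60 to -117 mm it narrows to a central channel 56 mm wide for the handle, open at its end. Origin: centre of its underside, 2 mm above the bench; x along its length, z up. For the turner.
- narrow_tray: white tray, grey floor, fixed on the pan: 234 x 84 mm outside, walls and floor 4 mm thick, rim 22 mm high. The compartment is 76 mm wide from x = -60 to 113 mm (closed end); from x = -60 to -117 mm it narrows to a central channel 52 mm wide for the handle, open at its end. Origin: centre of its underside, 2 mm above the bench; x along its length, z up. For the brush.
- pan: aluminium sheet pan, 270 x 250 mm, rim 17 mm high, fixed on the bench; the two trays lie in it side by side, in either order. Origin: centre of its underside.
- tub: bystander: closed white plastic tub with a blue lid, 90 mm wide, 115 mm high, loose; origin centre of its underside.
- ramekin: bystander: white ceramic ramekin, 84 mm wide, 45 mm high, loose; origin centre of its underside.
- measuring_cup: bystander: steel measuring cup with a handle, 70 mm wide, 50 mm high, loose; origin centre of its underside.
Not all that is in view belongs to the job. Leave any pink or turquoise look-alike of the narrow_tray alone.

How it is judged:
By the outcome, as a careful person would: the job done as asked, in the order asked, and still so for the second after the job is handed in, with the robot touching nothing.
It also fails if it takes over 53 s, if anything falls off the work surface, if the arm or the gripper's body presses on something with over 40 N, if the wrist force passes 120 N, or if a joint passes its speed limit or range.

## Working session

There is one attempt and no reset: what is moved stays moved. The work goes in short steps, Python scripts to look and compute and a shell command to move; the robot and the scene stay as the last step left them, time stands still between calls to the robot, and variables do not carry over. Pictures are saved under pics/ and viewed, on a budget of 10 in all, crops included, one or two more only if the job needs it, and the job is handed in when it is done.

```bash
ls; mkdir -p pics; cat > h.py <<'E'
import numpy as np, cv2
from workcell import robot
def snap(n):
    c=robot.calibration(n); p,d=robot.snapshot(n); np.savez(f'{n}.npz',p=p,d=d,K=c['mtx'],R=c['R'],t=c['t']); return p,d,c
def load(n): return np.load(f'{n}.npz')
def world(f):
    d=f['d'];v,u=np.indices(d.shape);K=f['K']
    c=np.stack([(u-K[0,2])/K[0,0]*d,(v-K[1,2])/K[1,1]*d,d],-1)
    w=(c-f['t'])@f['R']; w[d<=0]=np.nan; return w
E
python3 - <<'E'
from h import *
ims=[]
for n in("scene","side"):
    p,d,c=snap(n); cv2.imwrite(f'pics/{n}0.png',cv2.resize(p[:,:,::-1],(800,600)))
    print(n,(-np.array(c['R']).T@c['t']).round())
s=robot.read_state();print(s['eef_rot'],s['finger_gap'],s['force'],s['clock'])
E
```

```text
pics
scene [1368. -524. 1291.]
side [ 404. -874.  933.]
[-1.36445777  0.92541373 -0.92278686] 1.000980842522035 [ 0.13420636 -0.58353879 -1.69741932] 0.1
```

View pics/scene0.png

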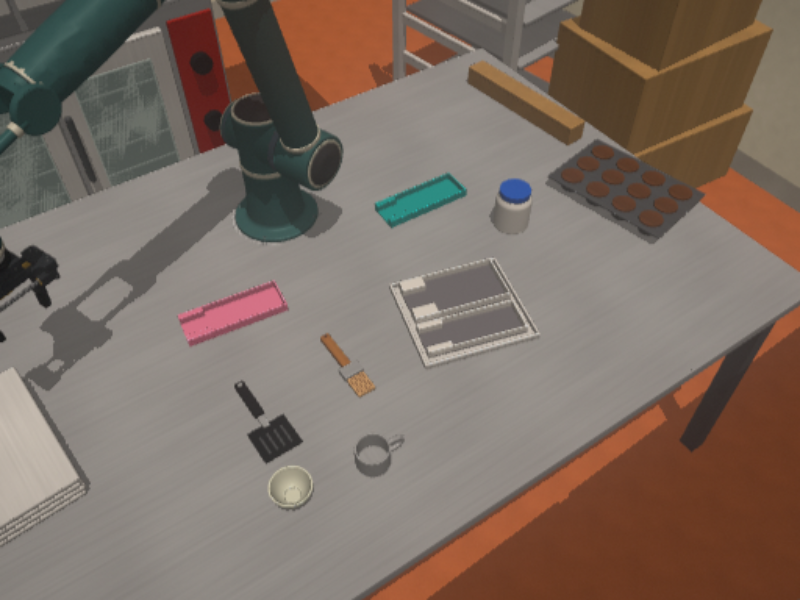

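View pics/side0.png

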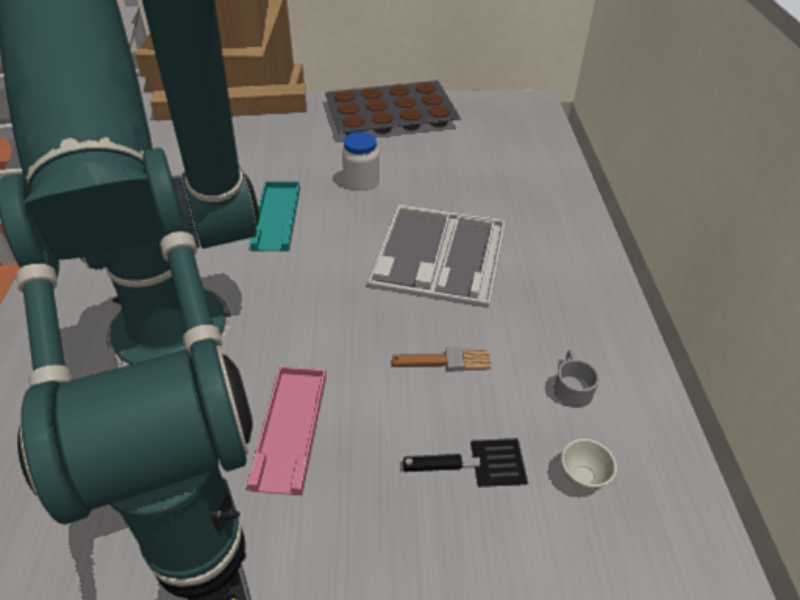

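```bash
python3 - <<'E'
from h import *
s=1.5625
rois={'side':dict(turner=(395,430,535,495),brush=(385,340,498,378),pan=(360,195,515,310)),'scene':dict(turner=(228,372,306,466),brush=(314,328,380,400),pan=(380,250,545,370))}
for n in rois:
    f=load(n);w=world(f);hsv=cv2.cvtColor(f['p'],cv2.COLOR_RGB2HSV);g=f['p'].max(2)
    for k,r in rois[n].items():
        m=np.zeros(g.shape,bool);a,b,c,d=[int(q/s) for q in r];m[b:d,a:c]=1
        print(n,k,'bench z',np.nanmedian(w[b,a:c,2]).round(1))
        if k=='pan':
            lab=m&(g<120)&(hsv[...,1]<90); 
            nn,L,st,_=cv2.connectedComponentsWithStats(lab.astype(np.uint8),connectivity=4)
            for i in range(1,nn):
                if st[i,4]>150:
                    q=w[L==i];q=q[~np.isnan(q[:,2])]; R=cv2.minAreaRect(q[:,:2].astype(np.float32)); print('  floor',st[i],np.median(q,0).round(1),np.round(R[0],1),np.round(R[1],1),round(R[2],1))
            q=w[m&(g>165)];q=q[q[:,2]>8];R=cv2.minAreaRect(q[:,:2].astype(np.float32));print('  white',np.nanpercentile(q[:,2],[10,50,90]).round(1),R)
            continue
        lab=m&((g<70) if k=='turner' else (hsv[...,1]>70))
        nn,L,st,_=cv2.connectedComponentsWithStats(lab.astype(np.uint8))
        i=1+st[1:,4].argmax(); 
        q=w[lab if k=='brush' else L>0];q=q[~np.isnan(q[:,2])]
        R=cv2.minAreaRect(q[:,:2].astype(np.float32));print('  ',len(q),'z',np.percentile(q[:,2],[5,50,95]).round(1),np.round(R[0],1),np.round(R[1],1),R[2])
        mu=q[:,:2].mean(0);_,_,V=np.linalg.svd(q[:,:2]-mu,full_matrices=False);x=V[0]*np.sign(V[0][0]);y=np.array([-x[1],x[0]])
        P=np.stack([(q[:,:2]-mu)@x,(q[:,:2]-mu)@y],1);print('   axis deg',np.degrees(np.arctan2(x[1],x[0])).round(1),'mu',mu.round(1),'ext',P.min(0).round(),P.max(0).round())
        # handle only
        h=P[:,0]<P[:,0].min()+85; c=np.polyfit(q[h,0],q[h,1],1);print('   handle fit deg',np.degrees(np.arctan(c[0])).round(1),'start',q[P[:,0].argmin()].round(),'mean handle',q[h].mean(0).round(1))
E
```

```text
side turner bench z -0.2
   1193 z [ 1.2  4.6 18.7] [ 537.3 -318.5] [193.4  83.8] 1.4586650133132935
   axis deg 2.3 mu [ 564.1 -319.9] ext [-124.  -41.] [70. 44.]
   handle fit deg 1.5 start [ 441. -329.   18.] mean handle [ 484.9 -323.2   15. ]
side brush bench z -0.3
   471 z [ 4.8 12.7 17.3] [ 518.3 -107.8] [177.1  40.7] 1.1361535787582397
   axis deg 0.3 mu [ 523.2 -109.4] ext [-93. -18.] [84. 23.]
   handle fit deg 1.0 start [ 430. -117.   11.] mean handle [ 471.1 -109.7   13. ]
side pan bench z 0.2
  floor [ 238  134   48   51 1350] [480.9 225.    6.4] [479.1 213.7] [243.5 118.9] 76.3
  floor [ 279  139   35   52 1010] [595.6 182.7   6.3] [592.4 174.8] [250.3  84.8] 75.3
  floor [234 181  79  16 214] [505.   65.5   5.6] [501.9  66.6] [ 11.5 254. ] 73.5
  white [15.6 22.8 25.9] ((541.3793334960938, 194.62930297851562), (283.5966491699219, 250.11392211914062), 74.9058609008789)
scene turner bench z -1.1
   671 z [-0.7  4.2 19.2] [ 540.3 -317.6] [194.7  82.7] 2.1229536533355713
   axis deg 2.0 mu [ 574.  -316.7] ext [-131.  -41.] [64. 42.]
   handle fit deg 2.3 start [ 443. -327.   14.] mean handle [ 490.8 -319.4   16.3]
scene brush bench z -1.0
   330 z [ 5.8 12.4 18.2] [ 519.5 -103.6] [ 42.4 181.8] 89.44363403320312
   axis deg 0.7 mu [ 536.4 -105.9] ext [-108.  -20.] [74. 22.]
   handle fit deg 0.7 start [ 429. -104.   10.] mean handle [ 471.9 -106.6   14. ]
scene pan bench z -1.2
  floor [ 258  167   67   39 1086] [479.4 232.2   4.9] [479.4 214.3] [237.9 108.3] 77.7
  floor [268 194  68  30 846] [593.7 192.3   5.1] [589. 181.] [232.2  71.8] 73.2
  white [13.8 20.5 25.5] ((543.4677734375, 195.59056091308594), (273.9819641113281, 254.22377014160156), 74.81935119628906)
```

```bash
python3 - <<'E'
from h import *
from scipy.spatial.transform import Rotation as Ro
s=robot.read_state();print(Ro.from_rotvec(s['eef_rot']).as_matrix().round(3))
f=load('side');w=world(f)
for k,(u,v) in dict(tub=(360,145),ram=(588,448),cup=(575,368)).items(): print(k,w[int(v/1.5625),int(u/1.5625)].round())
E
```

```text
[[ 0.372 -0.001  0.928]
 [-0.928  0.002  0.372]
 [-0.002 -1.     0.   ]]
tub [370. 458. 116.]
ram [ 735. -312.   32.]
cup [ 753. -150.   31.]
```

```bash
python3 -m pendant '26 30 -8 0 0 -2 1;26 30 -8 0 0 -2 1;26 30 -8 0 0 -2 1;26 30 -8 0 0 -2 1;26 30 -8 0 0 -2 1;26 30 -8 0 0 -2 1;26 30 -8 0 0 -2 1;26 30 -8 0 0 -2 1;26 30 -8 0 0 -2 1;26 30 -8 0 0 -2 1' 30; python3 -m pendant '0 0 0 0 0 0 0;0 0 0 0 0 0 0'
python3 - <<'E'
from h import *
from scipy.spatial.transform import Rotation as Ro
s=robot.read_state();R=Ro.from_rotvec(s['eef_rot']).as_matrix();print(s['clock'],np.round(s['position'],1),R.round(3),np.degrees(np.arctan2(R[1,0],R[0,0])))
p,d,c=snap('wrist');cv2.imwrite('pics/w1.png',p[:,:,::-1])
E
```

```text
clock: 0.93
position: [511.5, -324.8, 158.0]
eef_rot: [-1.223, 1.188, -1.187]
force: [0.1, -1.0, 0.6]
finger_gap: 1.002
clock: 1.1
position: [511.4, -324.3, 157.4]
eef_rot: [-1.227, 1.185, -1.181]
force: [0.5, -0.2, 0.2]
finger_gap: 0.875
1.1 [ 511.4 -324.3  157.4] [[ 0.036 -0.002  0.999]
 [-0.999  0.001  0.036]
 [-0.001 -1.    -0.002]] -87.9274590464772
```

View pics/w1.png

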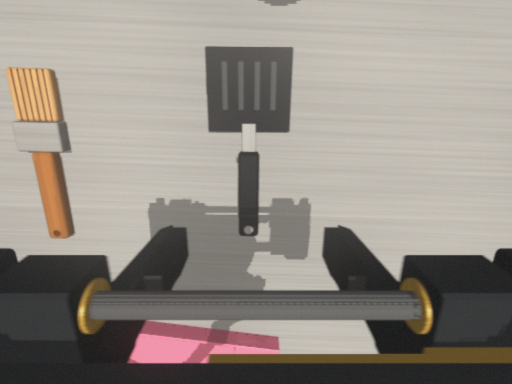

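```bash
python3 - <<'E'
from h import *
f=load('wrist');w=world(f);g=f['p'].max(2);hsv=cv2.cvtColor(f['p'],cv2.COLOR_RGB2HSV)
def rep(name,m,hm):
    q=w[m];q=q[~np.isnan(q[:,2])];R=cv2.minAreaRect(q[:,:2].astype(np.float32));h=w[hm];h=h[~np.isnan(h[:,2])];h=h[h[:,2]>10]
    c=np.polyfit(h[:,0],h[:,1],1);print(name,R,'z',np.percentile(q[:,2],[5,50,95]).round(1),'handle deg',np.degrees(np.arctan(c[0])),'mid',h.mean(0),'y at 519/503',np.polyval(c,[519,503]),h[:,0].min(),h[:,0].max())
m=np.zeros(g.shape,bool);m[40:242,195:300]=1;hm=m.copy();hm[:155]=0
rep('turner',m&(g<65),hm&(g<65))
m[:]=0;m[60:242,0:85]=1;hm=m.copy();hm[:155]=0
k=hsv[...,1]>90;rep('brush',m&k,hm&k)
E
```

```text
turner ((488.2680358886719, -318.8758850097656), (91.58137512207031, 18.77195167541504), 1.4195592403411865) z [16.  18.5 19.5] handle deg -2.731143806850562 mid [ 463.52164565 -319.32466597   18.40110101] y at 519/503 [-321.97118251 -321.20792511] 442.39677665098407 490.44507782464046
brush ((518.02490234375, -105.28292846679688), (177.92601013183594, 41.9154052734375), 0.7812421321868896) z [ 6.6 13.  17.3] handle deg 0.5352697319537106 mid [ 479.3832749  -107.40975913   15.81338196] y at 519/503 [-107.03964024 -107.18912009] 429.17362520898826 524.3220084514547
```

```bash
python3 -m pendant '4 3 -35 0 0 0 0;4 2 -35 0 0 0 0;0 0 -35 0 0 0 0;0 0 -25 0 0 0 0;0 0 -10 0 0 0 0;0 0 0 0 0 0 0;0 0 0 0 0 0 0'
```

```text
clock: 1.73
position: [518.6, -322.9, 19.2]
eef_rot: [-1.223, 1.187, -1.187]
force: [0.7, -0.7, 0.2]
finger_gap: 0.497
```

```bash
python3 -m pendant '1 3 -8 0 0 0 0;0 0 -7 0 0 0 0;0 0 0 0 0 0 0;0 0 0 0 0 0 -0.6;0 0 0 0 0 0 -1;0 0 0 0 0 0 -1;0 0 0 0 0 0 -1;0 0 0 0 0 0 -1' 30;
```

```text
clock: 2.4
position: [520.2, -318.7, 4.2]
eef_rot: [-1.224, 1.185, -1.186]
force: [0.3, 0.6, 3.0]
finger_gap: 0.246
```

```bash
python3 -m pendant '0 0 10 0 0 0 -1;0 0 25 0 0 0 -1;0 0 35 0 0 0 -1;0 0 40 0 0 0 -1;0 0 30 0 0 0 -1;0 0 0 0 0 0 -1'; python3 -m pendant '-4 30 0 0 0 5 -1;-4 38 0 0 0 6 -1;-4 38 0 0 0 6 -1;-4 38 0 0 0 6 -1;-4 38 0 0 0 6 -1;-4 38 0 0 0 6 -1;-4 38 0 0 0 6 -1;-4 38 0 0 0 6 -1;-4 38 0 0 0 6 -1;-4 38 0 0 0 6 -1'; python3 -m pendant '-2 38 0 0 0 6 -1;-2 38 0 0 0 6 -1;-1 38 0 0 0 4 -1;0 25 0 0 0 0 -1;0 0 0 0 0 0 -1;0 0 0 0 0 0 -1'
python3 - <<'E'
from h import *
from scipy.spatial.transform import Rotation as Ro
s=robot.read_state();R=Ro.from_rotvec(s['eef_rot']).as_matrix();print(s['clock'],np.round(s['position'],1),'tilt',R[:,1].round(3),np.degrees(np.arctan2(R[1,0],R[0,0])),s['finger_gap'])
ps=[]
for n in('wrist','side','scene'): ps.append(snap(n)[0])
cv2.imwrite('pics/w2.png',cv2.resize(np.hstack([ps[0],ps[1][100:220,200:360].repeat(2,0).repeat(2,1)[:240] if 0 else cv2.resize(ps[1][60:252,180:436],(512,384))])[:,:,::-1],(800,300)))
E
```

```text
clock: 2.9
position: [524.3, -321.6, 152.8]
eef_rot: [-1.221, 1.173, -1.197]
force: [0.7, -1.0, 0.2]
finger_gap: 0.246
clock: 3.73
position: [478.9, 55.0, 143.6]
eef_rot: [-1.535, 0.395, -0.395]
force: [0.2, 0.3, -1.8]
finger_gap: 0.244
clock: 4.23
position: [474.3, 193.3, 143.4]
eef_rot: [-1.564, 0.179, -0.178]
force: [0.3, -0.7, -1.1]
finger_gap: 0.247
4.2333 [474.3 193.3 143.4] tilt [-0.001 -0.001 -1.   ] -13.007682230430767 0.24651098721660772
```

View pics/w2.png

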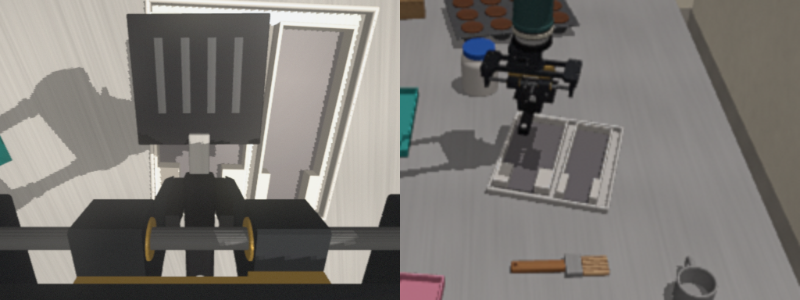

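```bash
cat > fit.py <<'E'
from h import *
from scipy.optimize import minimize
def model(W,ch):
    m=np.zeros((400,400),np.uint8);o=200
    R=lambda x0,x1,y0,y1:m.__setitem__((slice(round(y0+o),round(y1+o)),slice(round(x0+o),round(x1+o))),1)
    h=W/2
    R(-60,117,h-4,h);R(-60,117,-h,-h+4);R(113,117,-h,h);R(-117,-60,ch/2,h);R(-117,-60,-h,-ch/2)
    return cv2.distanceTransform(1-m,cv2.DIST_L2,5)
def fit(pts):
    for nm,W,ch,g in(('wide',120,56,(479.2,214,75.5)),('narrow',84,52,(590.7,178,75))):
        D=model(W,ch)
        def loc(p):
            a=np.radians(p[2]);d=pts-p[:2];return d@[np.cos(a),np.sin(a)],d@[-np.sin(a),np.cos(a)]
        x,y=loc(g);sel=(abs(x)<128)&(abs(y)<W/2+4);P=pts[sel]
        def cost(p):
            a=np.radians(p[2]);d=P-p[:2];x=d@[np.cos(a),np.sin(a)];y=d@[-np.sin(a),np.cos(a)]
            v=cv2.remap(D,(x+200).astype(np.float32).reshape(-1,1),(y+200).astype(np.float32).reshape(-1,1),cv2.INTER_LINEAR)
            return np.minimum(v,6).mean()
        r=min((minimize(cost,np.add(g,s),method='Nelder-Mead',options=dict(initial_simplex=np.add(g,s)+np.array([[0,0,0],[5,0,0],[0,5,0],[0,0,3]]))) for s in[(0,0,0),(3,-4,1),(-4,3,-1),(-2,-6,0)]),key=lambda r:r.fun)
        print(nm,len(P),r.x.round(1),round(r.fun,2))
if __name__=='__main__':
    A=[]
    for n in('wrist','side','scene'):
        w=world(load(n)).reshape(-1,3);w=w[(w[:,2]>19.5)&(w[:,2]<27)&(abs(w[:,0]-540)<170)&(abs(w[:,1]-195)<170)]
        print(n);fit(w[:,:2]);A.append(w[:,:2])
    print('all');fit(np.vstack(A))
E
python3 fit.py
```

```text
wrist
wide 1615 [483.  217.1  75.5] 0.03
narrow 4012 [595.4 180.6  74.3] 0.08
side
wide 333 [484.4 213.2  75.3] 0.3
narrow 206 [596.9 177.2  74.2] 0.29
scene
wide 277 [484.4 214.5  75.5] 0.3
narrow 193 [597.8 178.7  74.2] 0.48
all
wide 2225 [483.4 216.   75.2] 0.17
narrow 4411 [595.5 180.5  74.3] 0.15
```

```bash
python3 -m pendant '4 1 -30 0 0 -1.5 -1;0 0 -35 0 0 0 -1;0 0 -30 0 0 0 -1;0 0 -15 0 0 0 -1;0 0 -8 0 0 0 -1;0 0 -4 0 0 0 -1;0 0 0 0 0 0 -1;0 0 0 0 0 0 -1'; python3 - <<'E'
from h import *
p,d,c=snap('side');a=cv2.resize(p[100:220,220:380],(640,480));p,d,c=snap('scene')
cv2.imwrite('pics/s3.png',np.hstack([cv2.resize(a,(400,300)),cv2.resize(p[140:245,225:365],(400,300))])[:,:,::-1])
E
```

```text
clock: 5.05
position: [480.0, 193.2, 22.8]
eef_rot: [-1.561, 0.2, -0.203]
force: [-0.2, 0.4, -1.3]
finger_gap: 0.243
```

View pics/s3.png

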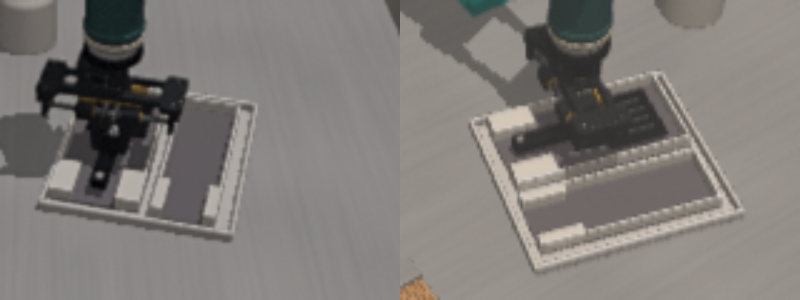

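```bash
python3 -m pendant '0 0 -4 0 0 0 -1;0 0 -3 0 0 0 -1;0 0 -2 0 0 0 -1;0 0 0 0 0 0 -1;0 0 0 0 0 0 -1'; python3 -m pendant '0 0 -1.5 0 0 0 -1;0 0 0 0 0 0 -1;0 0 0 0 0 0 -1';python3 -m pendant '0 0 -1 0 0 0 -1;0 0 0 0 0 0 -1;0 0 0 0 0 0 -1'
```

```text
clock: 5.57
position: [478.6, 193.4, 12.5]
eef_rot: [-1.562, 0.201, -0.201]
force: [0.4, 0.6, -1.4]
finger_gap: 0.246
clock: 5.82
position: [478.8, 193.4, 11.1]
eef_rot: [-1.562, 0.201, -0.201]
force: [0.5, 0.3, -0.4]
finger_gap: 0.245
clock: 6.07
position: [479.0, 193.4, 10.3]
eef_rot: [-1.561, 0.201, -0.201]
force: [1.1, 0.9, -1.3]
finger_gap: 0.245
```

```bash
python3 -m pendant '0 0 -1 0 0 0 -1;0 0 0 0 0 0 -1;0 0 0 0 0 0 -1';python3 -m pendant '0 0 -0.5 0 0 0 -1;0 0 0 0 0 0 -1;0 0 0 0 0 0 -1'
```

```text
clock: 6.32
position: [479.0, 193.4, 10.2]
eef_rot: [-1.561, 0.201, -0.201]
force: [-2.4, -0.4, 7.8]
finger_gap: 0.246
clock: 6.57
position: [479.0, 193.4, 10.2]
eef_rot: [-1.562, 0.201, -0.201]
force: [-4.3, -0.7, 11.6]
finger_gap: 0.247
```

```bash
python3 -m pendant '0 0 0.5 0 0 0 -0.4;0 0 0 0 0 0 -0.2;0 0 0 0 0 0 0;0 0 0 0 0 0 0;0 0 8 0 0 0 0;0 0 20 0 0 0 0;0 0 40 0 0 0 0;0 0 40 0 0 0 0;0 0 30 0 0 0 0;0 0 0 0 0 0 0'; python3 - <<'E'
from h import *
p,d,c=snap('side');p2,d,c=snap('scene');
cv2.imwrite('pics/s4.png',np.hstack([cv2.resize(p[100:220,220:380],(400,300)),cv2.resize(p2[140:245,225:365],(400,300))])[:,:,::-1])
f=load('scene');w=world(f);g=f['p'].max(2)
m=(g<62)&(w[...,2]>3)&(w[...,2]<32)&(abs(w[...,0]-483)<60)&(abs(w[...,1]-215)<125)
q=w[m];a=np.radians(75.4);d=q[:,:2]-[483.5,215.5];x=d@[np.cos(a),np.sin(a)];y=d@[-np.sin(a),np.cos(a)]
print(len(q),x.min(),x.max(),y.min(),y.max());
for lo,hi in((-100,-60),(-60,0),(30,60),(60,100)):
    k=(x>lo)&(x<hi);print(lo,hi,k.sum(),np.percentile(y[k],[2,50,98]).round(1) if k.any() else '',np.median(q[k,2]).round(1) if k.any() else '')
E
```

```text
clock: 7.4
position: [483.8, 195.1, 155.4]
eef_rot: [-1.555, 0.191, -0.21]
force: [0.8, -0.2, -0.5]
finger_gap: 0.502
383 -104.66498037948212 89.33697715064729 -44.507511860267925 37.90103842676615
-100 -60 53 [-17.3 -10.9   3.9] 22.0
-60 0 84 [-17.3  -9.9   4.5] 21.2
30 60 82 [-43.2  -3.4  35.2] 8.6
60 100 81 [-41.4  -3.6  33.8] 9.4
```

View pics/s4.png

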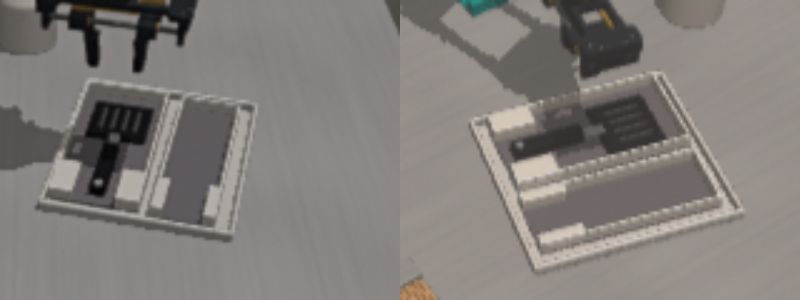

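```bash
python3 -m pendant '2 -27 0 0 0 -6.8 0;2 -27 0 0 0 -6.8 0;2 -27 0 0 0 -6.8 0;2 -27 0 0 0 -6.8 0;2 -27 0 0 0 -6.8 0;2 -27 0 0 0 -6.8 0;2 -27 0 0 0 -6.8 0;2 -27 0 0 0 -6.8 0;2 -27 0 0 0 -6.8 0;2 -27 0 0 0 -6.8 0'; python3 -m pendant '2 -29 -20 0 0 -6.8 0;0 0 -35 0 0 0 0;0 0 -35 0 0 0 0;0 0 -20 0 0 0 0;0 0 -10 0 0 0 0;0 0 0 0 0 0 0;0 0 0 0 0 0 0'; python3 - <<'E'
from h import *
from scipy.spatial.transform import Rotation as Ro
s=robot.read_state();R=Ro.from_rotvec(s['eef_rot']).as_matrix();print(s['clock'],np.round(s['position'],1),'tilt',R[:,1].round(3),np.degrees(np.arctan2(R[1,0],R[0,0])))
E
```

```text
clock: 8.33
position: [496.9, -77.6, 144.7]
eef_rot: [-1.267, 1.123, -1.116]
force: [-0.3, 0.2, 0.1]
finger_gap: 0.503
clock: 8.92
position: [499.9, -105.3, 26.2]
eef_rot: [-1.215, 1.205, -1.201]
force: [0.3, 0.1, 0.7]
finger_gap: 0.5
8.9167 [ 499.9 -105.3   26.2] tilt [-0.003  0.001 -1.   ] -89.47269240755583
```

```bash
python3 -m pendant '3 -0.7 -12 0 0 0 0;0 0 -8 0 0 0 0;0 0 -2 0 0 0 0;0 0 0 0 0 0 0;0 0 0 0 0 0 -0.6;0 0 0 0 0 0 -1;0 0 0 0 0 0 -1;0 0 0 0 0 0 -1;0 0 0 0 0 0 -1' 30
```

```text
clock: 9.67
position: [504.2, -106.4, 5.7]
eef_rot: [-1.213, 1.202, -1.203]
force: [0.3, 1.3, 1.6]
finger_gap: 0.245
```

```bash
python3 -m pendant '0 0 10 0 0 0 -1;0 0 25 0 0 0 -1;0 0 35 0 0 0 -1;0 0 40 0 0 0 -1;0 0 20 0 0 0 -1;0 0 0 0 0 0 -1'; python3 -m pendant '8 25 0 0 0 6.7 -1;8 25 0 0 0 6.7 -1;8 25 0 0 0 6.7 -1;8 25 0 0 0 6.7 -1;8 25 0 0 0 6.7 -1;8 25 0 0 0 6.7 -1;8 25 0 0 0 6.7 -1;8 25 0 0 0 6.7 -1;8 25 0 0 0 6.7 -1;8 25 0 0 0 6.7 -1'; python3 -m pendant '7 19.5 0 0 0 6.7 -1;0 0 0 0 0 0 -1;0 0 0 0 0 0 -1'; python3 - <<'E'
from h import *
from scipy.spatial.transform import Rotation as Ro
s=robot.read_state();R=Ro.from_rotvec(s['eef_rot']).as_matrix();print(s['clock'],np.round(s['position'],1),'tilt',R[:,1].round(3),np.degrees(np.arctan2(R[1,0],R[0,0])))
for n in('wrist','side','scene'): snap(n)
E
python3 fit.py
```

```text
clock: 10.17
position: [508.1, -107.5, 142.0]
eef_rot: [-1.207, 1.193, -1.21]
force: [1.4, -0.1, -1.3]
finger_gap: 0.249
clock: 11.0
position: [583.0, 144.7, 133.9]
eef_rot: [-1.551, 0.305, -0.302]
force: [-0.5, 0.2, -0.4]
finger_gap: 0.245
clock: 11.25
position: [590.0, 163.7, 134.0]
eef_rot: [-1.561, 0.218, -0.215]
force: [-0.1, -0.4, -1.7]
finger_gap: 0.245
11.25 [590.  163.7 134. ] tilt [-0.002 -0.001 -1.   ] -15.770647339209363
wrist
wide 8336 [483.4 215.1  75.4] 1.45
narrow 1701 [595.7 180.4  74.4] 0.11
side
wide 476 [484.1 213.3  75.2] 1.86
narrow 193 [597.1 177.1  73.9] 0.15
scene
wide 314 [484.2 214.6  75.5] 1.88
narrow 191 [597.4 178.9  73.8] 0.44
all
wide 9126 [483.4 215.   75.4] 1.5
narrow 2085 [595.9 180.2  74.5] 0.21
```

```bash
python3 -m pendant '1.5 0 -30 0 0 0 -1;0 0 -35 0 0 0 -1;0 0 -25 0 0 0 -1;0 0 -15 0 0 0 -1;0 0 -8 0 0 0 -1;0 0 0 0 0 0 -1;0 0 0 0 0 0 -1'; python3 - <<'E'
from h import *
p,d,c=snap('side');p2,d,c=snap('scene')
cv2.imwrite('pics/s5.png',np.hstack([cv2.resize(p[100:220,220:380],(400,300)),cv2.resize(p2[140:245,225:365],(400,300))])[:,:,::-1])
E
```

```text
clock: 11.98
position: [592.5, 162.4, 22.5]
eef_rot: [-1.56, 0.217, -0.217]
force: [0.0, 0.1, -0.8]
finger_gap: 0.246
```

View pics/s5.png

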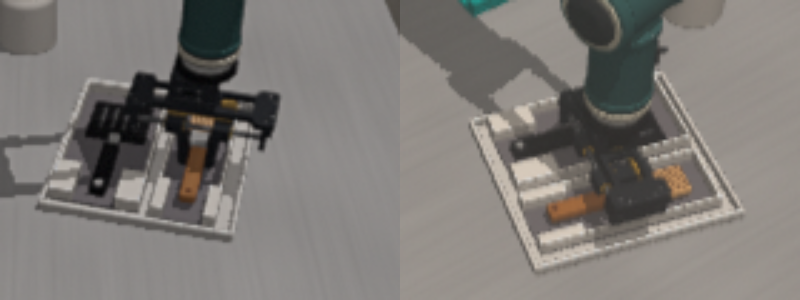

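```bash
python3 -m pendant '-0.5 0.5 -4 0 0 0 -1;0 0 -3 0 0 0 -1;0 0 -2 0 0 0 -1;0 0 0 0 0 0 -1;0 0 0 0 0 0 -1'; python3 -m pendant '0 0 -1 0 0 0 -1;0 0 0 0 0 0 -1;0 0 0 0 0 0 -1';python3 -m pendant '0 0 -1 0 0 0 -1;0 0 0 0 0 0 -1;0 0 0 0 0 0 -1'
```

```text
clock: 12.5
position: [591.7, 163.7, 13.1]
eef_rot: [-1.56, 0.216, -0.216]
force: [0.5, -0.0, -0.1]
finger_gap: 0.246
clock: 12.75
position: [591.8, 163.7, 12.2]
eef_rot: [-1.56, 0.216, -0.216]
force: [0.4, -0.6, -0.6]
finger_gap: 0.245
clock: 13.0
position: [592.1, 163.7, 11.7]
eef_rot: [-1.56, 0.216, -0.216]
force: [-0.7, -0.8, 3.1]
finger_gap: 0.245
```

```bash
python3 -m pendant '0 0 -0.4 0 0 0 -1;0 0 0 0 0 0 -0.42;0 0 0 0 0 0 -0.34;0 0 0 0 0 0 -0.34;0 0 0 0 0 0 -0.34'; python3 -m pendant '0 0 6 0 0 0 -0.34;0 0 12 0 0 0 -0.34;0 0 35 0 0 0 -0.34;0 0 40 0 0 0 0;0 0 40 0 0 0 0;0 -30 10 0 0 0 0;0 -40 0 0 0 0 0;0 -40 0 0 0 0 0;0 -40 0 0 0 0 0;0 0 0 0 0 0 0'; python3 - <<'E'
from h import *
p,d,c=snap('side');p2,d,c=snap('scene')
cv2.imwrite('pics/s6.png',np.hstack([cv2.resize(p[60:330,180:440],(400,415)),cv2.resize(p2[140:325,185:365],(400,415))])[:,:,::-1])
f=load('scene');w=world(f);hsv=cv2.cvtColor(f['p'],cv2.COLOR_RGB2HSV)
m=(hsv[...,1]>90)&(w[...,2]>3)&(w[...,2]<32)&(abs(w[...,0]-596)<60)&(abs(w[...,1]-180)<120)
q=w[m];a=np.radians(74.4);d=q[:,:2]-[596.3,179.5];x=d@[np.cos(a),np.sin(a)];y=d@[-np.sin(a),np.cos(a)]
print('brush in tray x',x.min(),x.max(),'y',y.min(),y.max())
for lo,hi in((-95,-50),(-50,0),(40,90)):
    k=(x>lo)&(x<hi);print(lo,hi,np.percentile(y[k],[2,50,98]).round(1),np.percentile(q[k,2],[10,50,90]).round(1))
f=load('side');w=world(f)
for k,(u,v) in dict(tub=(360,145),ram=(588,448),cup=(575,368)).items(): print(k,w[int(v/1.5625),int(u/1.5625)].round())
E
```

```text
clock: 13.42
position: [591.8, 163.6, 10.5]
eef_rot: [-1.56, 0.216, -0.216]
force: [-0.1, -1.3, -0.7]
finger_gap: 0.332
clock: 14.25
position: [592.2, 7.6, 155.6]
eef_rot: [-1.562, 0.218, -0.222]
force: [-0.7, 0.5, -0.9]
finger_gap: 0.5
brush in tray x -94.22584315466982 85.80378108704244 y -25.622069766676994 19.530753323854398
-95 -50 [-13.3  -7.2   6.9] [12.5 19.2 23. ]
-50 0 [-16.   -6.3   8.3] [11.7 18.7 24. ]
40 90 [-24.1  -6.6  17.8] [12.3 16.4 20.5]
tub [370. 460. 115.]
ram [ 735. -313.   34.]
cup [ 755. -146.   27.]
```

View pics/s6.png

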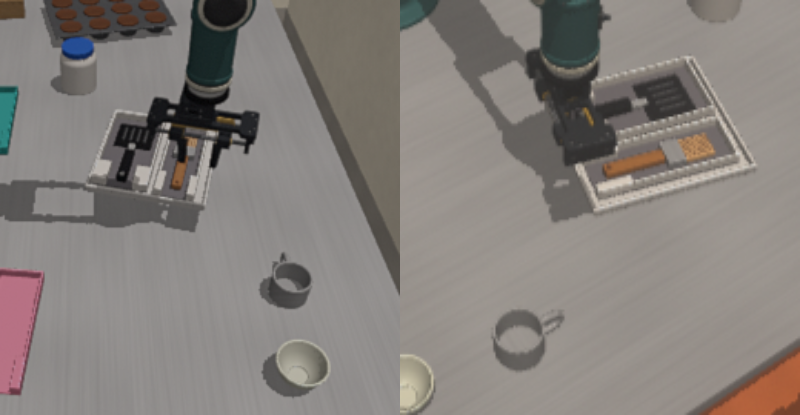

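Both tools lie flat in their trays: turner at (125,145) and brush at (180,165) in the left crop. The tub, cup and ramekin have not moved, and the gripper is clear of everything.

```bash
python3 -c "
from workcell import robot
print(robot.finish_job())"
```

```text
the job is handed in; nothing more can be done
None
```

I put the turner in the wide white tray first, then the brush in the narrow one. Each is along its tray, with the handle in the channel and the head in the wider part. I lowered each in small steps until the wrist felt the floor (about 12 N for the turner, 3 N for the brush), then let go. The job was handed in at about 14.3 s of the 53 s allowed.

- **Fit in the trays:** The last pictures show both lying flat. Measured in the tray, the turner runs from about x = -105 to 89 mm and the brush from -94 to 86 mm. The sideways readings are a few millimetres off centre, which is within the clearances. Part of that may come from the oblique camera, since the two cameras' tray fits differ by up to 4 mm.
- **Bystanders:** The tub, ramekin and measuring cup read the same before and after, within about 4 mm, which is the measuring noise.
- **Failed checks:** None failed. After the brush was released I did not fit the trays again, and I did not measure the turner again; it only showed unchanged in the last picture.

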